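# Snap the hold-down bar into the shaker's brackets

### The arm

A 6-joint arm with a two-finger parallel gripper is mounted at the origin on the work surface. World frame = base frame: x ahead of the robot, y to its left, z up, the work surface at z = 0. Lengths are in m, angles in degrees, forces in N, time in s.
With the tool pointing down it reaches from about 0.35 to 0.875 m from the base axis. Payload 4.2 kg.
Tool frame: the origin (TCP) lies at the very end of the fingers, on their centre line; the grasp point (between the pads) lies 19 mm behind it; z points along the fingers, y is the line along which they close (so a half turn about z gives the same grasp; the last joint's range is limited). The gripper opens to 87 mm and grips with 3 to 60 N. Pads are 19 mm wide; open, the fingers measure 117 mm over their backs; the gripper's body (75 mm by 190 mm) begins 51 mm behind the grasp point.
Start: joints at [91.307, 22.042, 0.453, 0, -68.411, -14.817], TCP at [0.146, 0.608, 0.186] pointing down, gripper open.
Joint ranges: [-179.83, 179.83], [-69.29, 118.12], [-61.27, 80.66], [-181.25, 117.63], [-171.15, -9.14], [-177.46, 177.46]. Speed limits (degrees/s): [159.86, 159.86, 180, 180, 180, 180].

### API

Orientations are given as a 3x3 rotation matrix whose columns are the frame's x, y, z axes.
In Python, from workcell import telemetry, camera, camera_model, order gives the robot as it stands. The module is installed in compiled form; this text tells all that it offers.
- The arm moves only by the tool move_arm, never from a script. Its argument "deltas" is a list of rows, each a list of 7 numbers: the shift along the tool's x, y, z in m, then the turn, a rotation vector about the tool's x, y, z in degrees, then the opening, from 0 (shut) to 1 (fully open). In form: [[dx, dy, dz, wx, wy, wz, hand], ...]. A call has 1 to 12 rows; each row shifts and turns the commanded pose from where the row before left it, along the tool's axes as they then stand; what a row does not reach is not made up. A row lasts 1/10 s, in which the tool goes at most 50 mm and 8.59 degrees, less where a joint would pass 70% of its speed; a pose out of reach is approached as far as the arm can. A call is refused whole if a number of a shift passes 0.05 or a number of a turn 8.59, either way. A call with a gripper value outside its range is refused whole. The fingers move at their own pace and stop on an object; "grip_force" is the grip in N (left out, the last holds). Time passes only in rows, so rows that do not move let the fingers close. It gives the time, the measured TCP pose, the force, the opening and the grip force at its end, in the units of the state.
- telemetry.observe(): the state, without advancing time (a new reading comes with each control period).
- camera(name): name is "scene" or "side" or "wrist"; returns (picture, depth): 384x512x3 uint8, red, green, blue; 384x512 float32, m along the optical axis (not along the pixel's ray), 0 where there is no reading.
- camera_model(name): a dict with "camera_matrix" (3x3 intrinsics, pixels), "k1" (the pictures are not rectified: a ray, as slopes to the right and down, at radius r is drawn at 1 + k1 r^2 times it, then the intrinsics apply), "T" (4x4, takes a point from camera to world coordinates); the wrist camera has in their place "mount" (4x4, takes a point from camera to tool coordinates, whose origin is the TCP and whose axes are the flange's). Camera axes: x right, y down, z forward; pixel columns grow to the right and rows downward; lengths in m; the calibration is good to about 2 mm. A picture is of the moment at which its call begins: read the wrist's pose just before it. camera_model takes no time and is no camera call.
- order.close_job(): hands the job in; it is judged then, once.
The state is a dict: "clock": time; "q": joint angles; "joint_vel": joint speeds; "effort": joint torques, N m; "ee_pos": TCP position; "ee_rot": TCP orientation; "ft_force": force on the tool from outside, world axes, zero at the start; "wrist_torque": the same for the moment, N m; "grip_width": opening from 0.0 (shut) to 1.0 (fully open); "grip_force": force on a finger pad.
Only numpy, scipy, OpenCV 4.12 (cv2) and the standard library are available. Lean on these libraries where they do the work, as an engineer would, in place of code of your own. Each camera call takes 0.05 s, during which the arm holds its last target. There are 200 camera calls.

### The job

Fit the longer of the two sprung hold-down bars across the orbital shaker, over the well plate: squeeze its two thumb tabs together, lower it between the two steel brackets and let go, so that its end tongues spring out into the brackets' recesses and the bar rests level in them. Leave the shorter bar where it lies.

Things in the scene. Friction and masses are not known exactly. Their poses are not given: they have to be found in the camera images.
- bar_grip (a point): Longer sprung bar, loose, 240 g, flat on bench. Point midway between its 2 upright tabs at their mid-height, 45.5 mm above underside; y along bar, z up. Housing 140 long, 30 wide, 24 high. Tabs 28 wide (x), 5 thick, 24.5 to 66.5 above underside; outer faces 66 apart, 36 squeezed. End tongues 24 wide, 8 high, middle 33.5 below point; 176 tip to tip, 146 squeezed. Alike both ways round.
- bar_a (a joint): Squeeze of the longer bar, per tab, in m: 0 = tongues fully out, 0.015 = fully squeezed, at a hard stop. The two tabs are geared together and move equally towards the middle, each drawing in the tongue of its own end; springs push each tab out with 3 N at 0, 5.3 N at 0.015.
- seat (a point): Point midway between the recesses of the shaker's 2 fixed steel brackets, at recess mid-height, 124 mm above bench; y from bracket to bracket, z up. Inner faces 158 apart, brackets 76 wide (x), tops 21 above point. Recesses 46 wide, 26 high, 10 deep, closed at top and back; sill 13 below point. Bar seated: point between its tabs is 24.5 above this. Well plate top 34 below; white shaker 240 x 250.
- shortbar_grip (a point): The shorter sprung bar, to be left alone: point midway between its tabs at their mid-height, 45.5 mm above its underside, y along it. Same make and tabs, but the housing is 90 mm long (126 mm over the tongues), too short for the brackets.
Mind the look-alikes: they are no part of the job. What is shaped like the part that bears bar_grip but pink or red is not meant.

How it is judged:
By the outcome, as a careful person would: the job done as asked, in the order asked, and still so for the second after the job is handed in, with the robot touching nothing.
It also fails if it takes over 43 s, if anything falls off the work surface, if the arm or the gripper's body presses on something with over 40 N, if the wrist force passes 120 N, or if a joint passes its speed limit or range.

## Working session

There is one attempt and no reset: what is moved stays moved. The work goes in short steps, Python scripts to look and compute and a tool call to move; the robot and the scene stay as the last step left them, time stands still between calls to the robot, and variables do not carry over. Pictures are saved under pics/ and viewed, at most 10 in all, crops included, and the job is handed in when it is done.

Besides the shell and the picture viewer there is one more tool, called after "Call:" as a command line: name --pt "numbers of a row" for each row, then --argument value for the rest. move_arm: Moves the arm, as the interface text tells. Its arguments: {"type":"object","properties":{"deltas":{"type":"array"},"grip_force":{"type":"number"}},"required":["deltas"]}

```bash
mkdir -p pics; cat > h.py <<'E'
import numpy as np, cv2
from workcell import telemetry, camera, camera_model, order
def shot(n):
    s=telemetry.observe(); m=camera_model(n)
    rgb,d=camera(n)
    if n=="wrist":
        W=np.eye(4); W[:3,:3]=np.array(s["ee_rot"]); W[:3,3]=s["ee_pos"]; T=W@np.array(m["mount"])
    else: T=np.array(m["T"])
    K=np.array(m["camera_matrix"]); k1=m["k1"]
    v,u=np.mgrid[0:384,0:512]
    a=(u-K[0,2])/K[0,0]; b=(v-K[1,2])/K[1,1]
    x,y=a.copy(),b.copy()
    for _ in range(15):
        f=1+k1*(x*x+y*y); x,y=a/f,b/f
    ray=np.dstack([x,y,np.ones_like(x)])@T[:3,:3].T
    P=ray*d[...,None]+T[:3,3]; P[d==0]=np.nan
    return rgb,d,P,ray,T[:3,3]
E
python3 - <<'E'
from h import *
print(telemetry.observe())
for n in("scene","side","wrist"):
    r,d,P,ray,o=shot(n); np.savez(f"{n}0.npz",r=r,P=P,ray=ray,o=o); cv2.imwrite(f"pics/{n}0.png",r[...,::-1]); print(n,o)
E
```

```text
{'clock': 0.0, 'q': array([ 9.13076298e+01,  2.20906499e+01,  3.81980898e-01, -3.13474133e-02,
       -6.84110860e+01, -1.48164949e+01]), 'joint_vel': array([-0.01642896, -0.04815798,  0.1047891 ,  0.02950612,  0.00261052,
       -0.03345428]), 'effort': array([ 1.28512344e-03, -3.90668321e+01,  1.87403244e+01,  4.21974778e+00,
        1.09745236e-02, -1.96849583e-04]), 'ee_pos': array([0.14580984, 0.60706395, 0.18466979]), 'ee_rot': array([[ 9.72286630e-01, -2.33791567e-01, -4.60905362e-04],
       [-2.33792017e-01, -9.72284361e-01, -2.10113164e-03],
       [ 4.30957822e-05,  2.15065820e-03, -9.99997686e-01]]), 'ft_force': array([ 0.34709856, -0.19684956, -0.82817331]), 'wrist_torque': array([-0.00946124, -0.04853702,  0.02318818]), 'grip_force': 0.0, 'grip_width': 1.0016577010844487}
scene [ 1.06367292 -0.14328507  0.9537929 ]
side [ 0.36593257 -0.92999446  0.91579523]
wrist [0.22886935 0.58849348 0.38368192]
```

View pics/scene0.png

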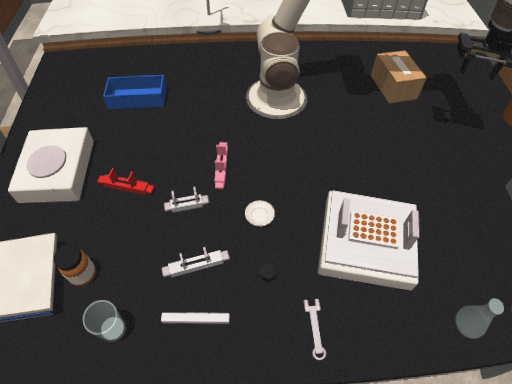

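View pics/side0.png

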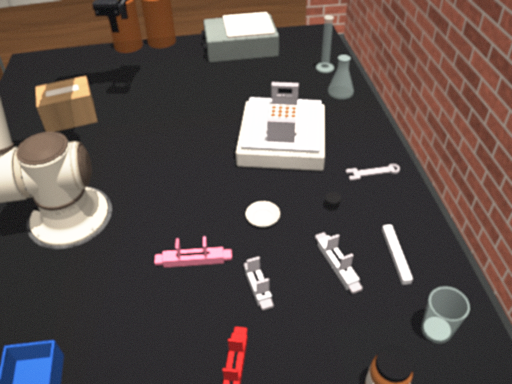

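The scene picture shows the longer grey bar at about (195,263) and the shorter one at (186,203). The shaker is at (370,240), with its brackets at (345,217) and (413,230). Pink and red look-alikes lie at (221,165) and (126,184). Next I measure the bar and the brackets from both views.

```bash
cat > m.py <<'E'
from h import *
def rect(P,m):
    q=P[m][:,:2]; q=q[~np.isnan(q[:,0])]
    (c,s,a)=cv2.minAreaRect((q*1000).astype(np.float32)); return np.round(c,1),np.round(s,1),round(a,1),len(q)
E
python3 - <<'E'
from m import *
for n,bb,bs in (("scene",(155,235,240,285),(315,185,425,290)),("side",(305,225,370,300),(230,75,335,175))):
    f=np.load(n+"0.npz");P=f["P"];r=f["r"]
    def box(b):
        z=np.zeros((384,512),bool); z[b[1]:b[3],b[0]:b[2]]=1; return z
    B=box(bb);Z=P[...,2]; print(n)
    g=r.min(2)>70
    for lo,hi in((.003,.02),(.012,.03),(.018,.03),(.035,.09),(.055,.09)): print("bar",lo,hi,rect(P,B&g&(Z>lo)&(Z<hi)), np.nanmedian(Z[B&g&(Z>lo)&(Z<hi)]))
    S=box(bs)
    h,e=np.histogram(Z[S&(Z>.02)],bins=np.arange(.02,.2,.01)); print(dict(zip(np.round(e,2),h)))
    M=(S&(Z>.105)).astype(np.uint8)
    k,l,st,c=cv2.connectedComponentsWithStats(M)
    for i in range(1,k):
        if st[i,4]>30:
            q=P[l==i]; print("br",c[i],rect(P,l==i),q.min(0),q.max(0)); t=(l==i)&(Z>.139); print("  top",rect(P,t) if t.sum()>4 else 0, np.median(Z[t]))
    M=(S&(Z>.03)); print("shaker",rect(P,M))
E
```

```text
scene
bar 0.003 0.02 (array([ 639.4, -264.7]), array([ 30.4, 178.1]), 15.2, 286) 0.014489451985778168
bar 0.012 0.03 (array([ 638.3, -266.2]), array([ 32.6, 176. ]), 14.4, 686) 0.022574311888610143
bar 0.018 0.03 (array([ 637.6, -263.2]), array([ 32.6, 169.7]), 14.4, 532) 0.02336087945845916
bar 0.035 0.09 (array([ 638.9, -265.6]), array([28.5, 64.5]), 14.2, 67) 0.06481008294321355
bar 0.055 0.09 (array([ 638.8, -265.5]), array([27.5, 64.3]), 13.3, 51) 0.06603735213049766
{np.float64(0.02): np.int64(179), np.float64(0.03): np.int64(190), np.float64(0.04): np.int64(210), np.float64(0.05): np.int64(933), np.float64(0.06): np.int64(121), np.float64(0.07): np.int64(4117), np.float64(0.08): np.int64(1010), np.float64(0.09): np.int64(659), np.float64(0.1): np.int64(105), np.float64(0.11): np.int64(89), np.float64(0.12): np.int64(54), np.float64(0.13): np.int64(70), np.float64(0.14): np.int64(341), np.float64(0.15): np.int64(0), np.float64(0.16): np.int64(0), np.float64(0.17): np.int64(0), np.float64(0.18): np.int64(0)}
br [344.15441176 214.6875    ] (array([575.7, 115.1]), array([16.3, 79.
[... 1345 characters left out ...]
np.float64(0.14): np.int64(235), np.float64(0.15): np.int64(0), np.float64(0.16): np.int64(0), np.float64(0.17): np.int64(0), np.float64(0.18): np.int64(0)}
br [284.62834225  89.59090909] (array([617.2, 281.7]), array([24.3, 74.6]), 75.0, 374) [0.58056506 0.26213618 0.10503641] [0.65420914 0.30166841 0.14770816]
  top (array([616.8, 282.7]), array([22.6, 73.4]), 75.0, 114) 0.14315294910757836
br [280.79620853 125.31516588] (array([575.2, 114.7]), array([25.6, 75. ]), 73.6, 422) [0.53791475 0.09577653 0.10513164] [0.61214273 0.13083862 0.14707449]
  top (array([575.2, 115.4]), array([24.4, 74.4]), 75.9, 133) 0.14253528541153182
shaker (array([623.3, 276. ]), array([437.6, 260.2]), 70.5, 5753)
```

```bash
python3 - <<'E'
from h import *
a=cv2.imread("pics/scene0.png"); b=cv2.imread("pics/side0.png")
A=cv2.resize(a[180:300,310:430],(400,400),interpolation=2);B=cv2.resize(a[235:290,155:240],(400,259),interpolation=2)
C=cv2.resize(b[70:180,230:340],(400,400),interpolation=2)
o=np.zeros((600,800,3),np.uint8); o[:400,:400]=A;o[:400,400:]=C; o[400:600,:309]=cv2.resize(B,(309,200)); cv2.imwrite("pics/crop1.png",o)
E
```

```text
(no output)
```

View pics/crop1.png

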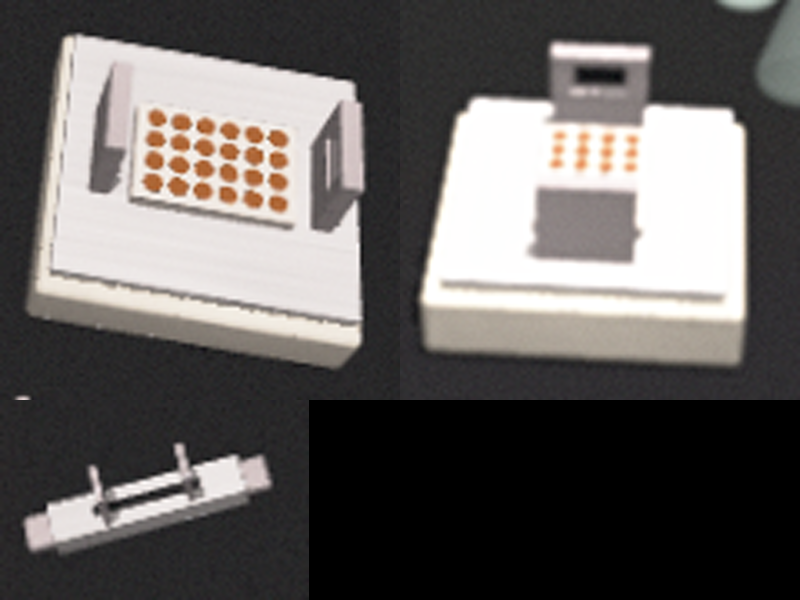

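The crop shows the long bar with its two tabs upright, and the brackets with their recesses facing each other. The views agree: the bar is centred at about (0.6375,-0.2655), its axis 14.4° off y. The seat is at about (0.5965,0.199), its axis -14° off y. Sizes match the ones given.

Call:
move_arm --pt "0 0 0 0 0 -7 1" --pt "0 0 0 0 0 -7 1" --pt "0 0 0 0 0 -7 1" --pt "0 0 0 0 0 -7 1" --pt "0.011 0.04 0 0 0 0 1" --pt "0.011 0.04 0 0 0 0 1" --pt "0.011 0.04 0 0 0 0 1" --pt "0.011 0.04 0 0 0 0 1" --pt "0.011 0.04 0 0 0 0 1" --pt "0.011 0.04 0 0 0 0 1" --pt "0.011 0.04 0 0 0 0 1" --pt "0.011 0.04 0 0 0 0 1" --grip_force 20

```text
clock: 1.35
ee_pos: [0.3116, 0.3182, 0.1857]
ee_rot: [[0.968, 0.251, -0.0], [0.251, -0.968, -0.0], [-0.0, -0.0, -1.0]]
ft_force: [-0.0, -0.0, 0.1]
grip_width: 1.0
grip_force: 0.0
```

Call:
move_arm --pt "0.011 0.04 0 0 0 0 1" --pt "0.011 0.04 0 0 0 0 1" --pt "0.011 0.04 0 0 0 0 1" --pt "0.011 0.04 0 0 0 0 1" --pt "0.011 0.04 0 0 0 0 1" --pt "0.011 0.04 0 0 0 0 1" --pt "0.011 0.04 0 0 0 0 1" --pt "0.011 0.04 0 0 0 0 1" --pt "0.011 0.04 0 0 0 0 1" --pt "0.011 0.04 0 0 0 0 1" --pt "0.011 0.04 0 0 0 0 1" --pt "0.011 0.04 0 0 0 0 1"

```text
clock: 2.55
ee_pos: [0.5596, -0.1135, 0.1854]
ee_rot: [[0.968, 0.25, -0.0], [0.25, -0.968, 0.0], [-0.0, -0.0, -1.0]]
ft_force: [0.7, 0.9, -1.0]
grip_width: 0.998
grip_force: 0.0
```

```bash
cat >> m.py <<'E'
def delta(p,yx):
    "print tool-frame shift to world point p and tool-z turn for tool x at world angle yx; shift expressed at final yaw"
    s=telemetry.observe(); R=np.array(s["ee_rot"]); a=np.degrees(np.arctan2(R[1,0],R[0,0]))
    t=np.radians(yx); F=np.array([[np.cos(t),np.sin(t),0],[np.sin(t),-np.cos(t),0],[0,0,-1]])
    D=np.array(p)-s["ee_pos"]
    print("t",round(float(s["clock"]),2),"pos",np.round(s["ee_pos"],4),"yaw",round(a,2),"z",np.round(R[:,2],4),"| final-axes",np.round(F.T@D,4),"now-axes",np.round(R.T@D,4),"rz",round(a-yx,2),"grip",s["grip_width"],s["grip_force"],"q6",s["q"][5])
E
python3 - <<'E'
from m import *
delta([.6375,-.2655,.03],14.4)
r,d,P,ray,o=shot("wrist"); cv2.imwrite("pics/w1.png",r[...,::-1]); np.savez("w1.npz",r=r,P=P)
E
```

```text
t 2.55 pos [ 0.5596 -0.1135  0.1854] yaw 14.48 z [-5.e-04  2.e-04 -1.e+00] | final-axes [0.0377 0.1666 0.1554] now-axes [0.0375 0.1667 0.1554] rz 0.08 grip 0.9979247109380259 0.0 q6 99.69836945185541
```

View pics/w1.png

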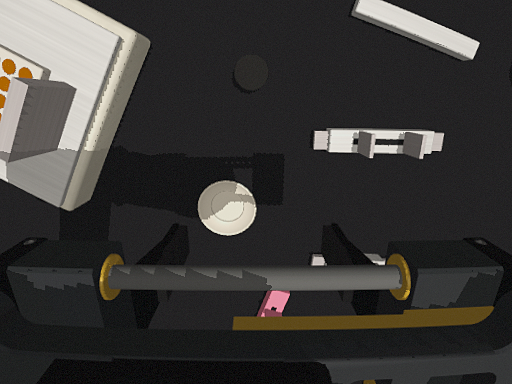

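The wrist view shows the long bar at about (380,142), almost level in the picture, as the planned yaw should make it. I measure it here as a second check.

```bash
python3 - <<'E'
from m import *
f=np.load("w1.npz");P=f["P"];r=f["r"];B=np.zeros((384,512),bool);B[115:172,300:455]=1;Z=P[...,2];g=r.min(2)>60
for lo,hi in((.003,.02),(.003,.03),(.02,.03),(.055,.09)): print(lo,rect(P,B&g&(Z>lo)&(Z<hi)),np.nanmedian(Z[B&g&(Z>lo)&(Z<hi)]))
E
```

```text
0.003 (array([ 640.3, -264.6]), array([ 28.6, 176.8]), 14.8, 581) 0.015870147426861603
0.003 (array([ 639. , -264.9]), array([ 30.6, 176.7]), 14.4, 2084) 0.023445174716693384
0.02 (array([ 639. , -264.8]), array([ 30.5, 140.5]), 14.4, 1503) 0.02395759859314639
0.055 (array([ 638.8, -264.5]), array([28. , 66.8]), 14.0, 410) 0.06515002164232872
```

Call:
move_arm --pt "0.0097 0.0416 0 0 0 0 1" --pt "0.0097 0.0416 0 0 0 0 1" --pt "0.0097 0.0416 0.02 0 0 0 1" --pt "0.0097 0.0416 0.02 0 0 0 1" --pt "0 0 0.03 0 0 0 1" --pt "0 0 0.02 0 0 0 1" --pt "0 0 0 0 0 0 1"

```text
clock: 3.3
ee_pos: [0.6354, -0.2628, 0.0909]
ee_rot: [[0.968, 0.249, -0.009], [0.249, -0.969, 0.003], [-0.008, -0.005, -1.0]]
ft_force: [-0.7, -0.7, -0.7]
grip_width: 0.999
grip_force: 0.0
```

```bash
python3 - <<'E'
from m import *
delta([.6385,-.265,.031],14.4)
E
```

```text
t 3.3 pos [ 0.6354 -0.2628  0.0909] yaw 14.41 z [-0.0088  0.0026 -1.    ] | final-axes [0.0024 0.0029 0.0599] now-axes [0.0029 0.0032 0.0599] rz 0.01 grip 0.9993631871073291 0.0 q6 113.5147498425851
```

Call:
move_arm --pt "0.002 0.002 0.02 0 0 0 1" --pt "0 0 0.02 0 0 0 1" --pt "0 0 0.01 0 0 0 1" --pt "0 0 0.008 0 0 0 1" --pt "0 0 0 0 0 0 1" --pt "0 0 0 0 0 0 1"

```text
clock: 3.9
ee_pos: [0.6415, -0.2648, 0.0388]
ee_rot: [[0.968, 0.251, 0.001], [0.251, -0.968, -0.001], [0.001, 0.001, -1.0]]
ft_force: [0.4, 0.2, 0.1]
grip_width: 0.999
grip_force: 0.0
```

```bash
python3 - <<'E'
from m import *
delta([.6385,-.265,.031],14.4)
print(telemetry.observe()["ft_force"])
E
```

```text
t 3.9 pos [ 0.6415 -0.2648  0.0388] yaw 14.51 z [ 1.5e-03 -7.0e-04 -1.0e+00] | final-axes [-0.0029 -0.0005  0.0078] now-axes [-0.0029 -0.0005  0.0078] rz 0.11 grip 0.9988841731290734 0.0 q6 113.60275045456497
[0.44368633 0.1881227  0.1213074 ]
```

Call:
move_arm --pt "-0.0025 0 0.007 0 0 0 1" --pt "0 0 0 0 0 0 1" --pt "0 0 0 0 0 0 0.3" --pt "0 0 0 0 0 0 0.3" --pt "0 0 0 0 0 0 0.3" --pt "0 0 0 0 0 0 0.3" --pt "0 0 0 0 0 0 0.3" --pt "0 0 0 0 0 0 0.3" --pt "0 0 0 0 0 0 0.3" --pt "0 0 0 0 0 0 0.3" --grip_force 20

```text
clock: 4.9
ee_pos: [0.6384, -0.2653, 0.0307]
ee_rot: [[0.968, 0.25, 0.0], [0.25, -0.968, 0.0], [0.0, 0.0, -1.0]]
ft_force: [0.3, 0.8, 0.3]
grip_width: 0.365
grip_force: 0.0
```

```bash
python3 - <<'E'
from m import *
delta([.6385,-.265,.031],14.4)
print(telemetry.observe()["ft_force"])
E
```

```text
t 4.9 pos [ 0.6384 -0.2653  0.0307] yaw 14.49 z [ 0.  0. -1.] | final-axes [ 0.0002 -0.0002 -0.0003] now-axes [ 0.0002 -0.0002 -0.0003] rz 0.09 grip 0.36537297039249006 0.0 q6 113.6909449393452
[0.34412692 0.80884352 0.33661976]
```

```bash
python3 - <<'E'
from m import *
a=shot("scene")[0];b=shot("side")[0];w=shot("wrist")[0]
o=np.zeros((600,800,3),np.uint8)
o[:300,:400]=cv2.resize(a[210:300,145:265],(400,300),interpolation=2);o[:300,400:]=cv2.resize(b[210:300,285:405],(400,300),interpolation=2);o[300:,:400]=cv2.resize(w,(400,300))
cv2.imwrite("pics/g1.png",o[...,::-1]); s=telemetry.observe(); print(s["grip_width"],s["grip_force"])
E
```

```text
0.314612323258342 0.0
```

View pics/g1.png

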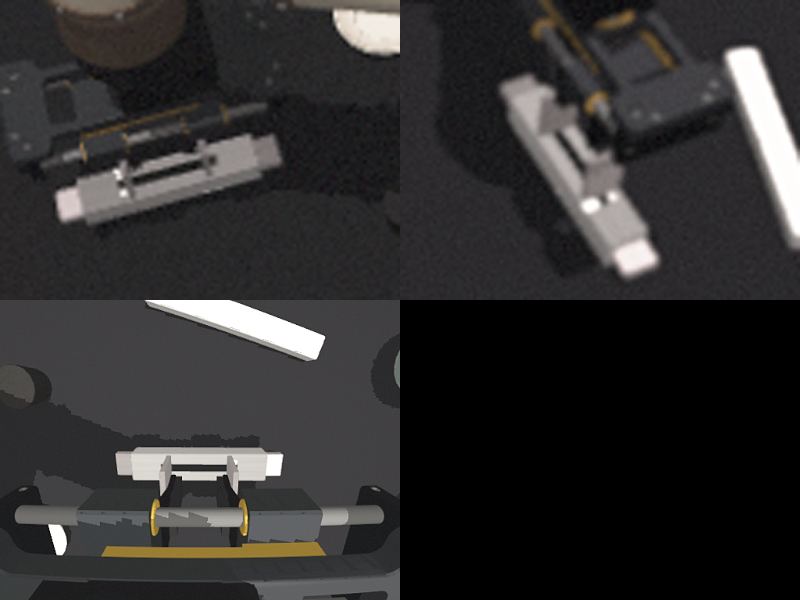

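The crops show the fingers shut to less than the tab spacing, sitting on the near (-x) side of the tabs. The bar isn't held, so I measure where it and the fingers are.

```bash
python3 - <<'E'
from m import *
print(camera_model("wrist")["mount"])
for n in("scene","side","wrist"):
    r,d,P,ray,o=shot(n);Z=P[...,2]; reg=(abs(P[...,0]-.64)<.1)&(abs(P[...,1]+.265)<.12)
    hsv=cv2.cvtColor(r,cv2.COLOR_RGB2HSV); g=(r.min(2)>75)
    for lo,hi in((.008,.03),(.05,.075)):
        m=reg&g&(Z>lo)&(Z<hi); k,l,st,c=cv2.connectedComponentsWithStats(m.astype(np.uint8))
        for i in range(1,k):
            if st[i,4]>25: print(n,lo,c[i].round(),rect(P,l==i))
    m=reg&(r.max(2)<70)&(Z>.025)&(Z<.09); print(n,"dark",rect(P,m), np.nanmin(Z[m]) if m.any() else 0)
    np.savez(f"{n}2.npz",r=r,P=P)
E
```

```text
[[-5.76276270e-04 -9.52721769e-01 -3.03843544e-01  8.54146261e-02]
 [ 9.99999477e-01 -8.05712171e-04  6.29743695e-04 -3.74197108e-04]
 [-8.44780969e-04 -3.03843023e-01  9.52721735e-01 -1.98905440e-01]
 [ 0.00000000e+00  0.00000000e+00  0.00000000e+00  1.00000000e+00]]
scene 0.008 [195. 264.] (array([ 638.9, -265.8]), array([ 31.4, 176.4]), 14.9, 637)
scene 0.008 [194. 259.] (array([ 629.2, -267.9]), array([11.7, 53.9]), 10.3, 60)
scene dark (array([ 640.3, -267.9]), array([23.6, 59.7]), 14.8, 47) 0.0250354072013812
side 0.008 [339. 264.] (array([ 636.1, -265.2]), array([ 32.1, 181.2]), 14.6, 760)
side 0.05 [329. 240.] (array([ 619.6, -239.4]), array([11.8,  9.7]), 67.7, 27)
side 0.05 [345. 259.] (array([ 642.9, -295.4]), array([25.8,  8.3]), 12.0, 49)
side dark (array([ 636.8, -266.9]), array([19.3, 43.8]), 14.3, 68) 0.027443034362251706
wrist 0.008 [254. 209.] (array([ 638.5, -264.7]), array([ 30.7, 176.4]), 14.0, 6424)
wrist 0.05 [209. 229.] (array([ 633.5, -234.5]), array([23.6,  5.2]), 13.9, 374)
wrist 0.05 [299. 229.] (array([ 649.4, -293.4]), array([22. ,  5.4]), 14.1, 359)
wrist dark (array([ 640.6, -264.5]), array([21.1, 55.2]), 14.4, 809) 0.025004463569052476
```

```bash
python3 - <<'E'
from m import *
f=np.load("wrist2.npz");r=f["r"];P=f["P"]
o=cv2.resize(r[170:290,150:360],(800,457),interpolation=2)
cv2.imwrite("pics/g2.png",np.clip(o[...,::-1].astype(float)*1.6,0,255))
R=np.array([[.9686,.2487],[.2487,-.9686]])
for row in (200,215,225,235,245,255):
    print(row,[(c,*np.round(1000*np.r_[R.T@(P[row,c,:2]-[.6385,-.265]),P[row,c,2]]).astype(int).tolist()) for c in range(190,325,8)])
print(telemetry.observe()["grip_width"])
E
```

```text
200 [(190, 12, -51, 23), (198, 12, -45, 24), (206, 12, -38, 24), (214, 14, -31, 28), (222, 12, -26, 24), (230, 12, -19, 24), (238, 13, -13, 25), (246, 13, -7, 26), (254, 12, -1, 24), (262, 12, 6, 24), (270, 12, 12, 24), (278, 12, 18, 24), (286, 13, 25, 25), (294, 14, 30, 28), (302, 13, 37, 25), (310, 12, 44, 24), (318, 12, 50, 24)]
215 [(190, 0, -52, 25), (198, -1, -45, 24), (206, 14, -33, 58), (214, 11, -28, 52), (222, 0, -26, 25), (230, 0, -20, 24), (238, -1, -13, 24), (246, 0, -7, 25), (254, 0, -1, 24), (262, 0, 6, 25), (270, 0, 12, 24), (278, 0, 19, 24), (286, 0, 25, 25), (294, 10, 28, 50), (302, 14, 32, 59), (310, 0, 44, 24), (318, 0, 51, 25)]
225 [(190, -10, -53, 23), (198, -8, -46, 26), (206, 10, -31, 66), (214, 4, -28, 53), (222, 12, -21, 70), (230, -9, -20, 24), (238, -9, -13, 24), (246, -9, -7, 24), (254, -9, -1, 24), (262, -9, 6, 23), (270, -9, 12, 23), (278, -9, 19, 24), (286, 12, 20, 70), (294, 3, 28, 52), (302, 10, 30, 66), (310, -9, 45, 25), (318, -9, 51, 25)]
235 [(190, -30, -59, 0), (198, -30, -52, 0), (206, 3, -32, 67), (214, -3, -29, 54), (222, 12, -19, 83), (230, 
[... 341 characters left out ...]
14, 93), (238, -41, -15, 0), (246, -40, -8, 0), (254, -40, -1, 1), (262, -40, 7, 0), (270, -41, 14, -1), (278, 9, 13, 90), (286, 10, 17, 93), (294, 12, 21, 96), (302, -5, 31, 66), (310, 39, 19, 145), (318, 38, 22, 144)]
255 [(190, 39, -21, 152), (198, 39, -18, 151), (206, 12, -25, 106), (214, 12, -21, 107), (222, 11, -17, 104), (230, 4, -14, 92), (238, -51, -16, 0), (246, -51, -8, 0), (254, -52, -1, -1), (262, -51, 7, 0), (270, -51, 15, 0), (278, 3, 13, 92), (286, 11, 16, 105), (294, 12, 20, 107), (302, 12, 24, 107), (310, 38, 18, 150), (318, 39, 20, 152)]
0.30106833611341854[ WARN:0@0.191] global loadsave.cpp:1063 imwrite_ Unsupported depth image for selected encoder is fallbacked to CV_8U.
```

View pics/g2.png

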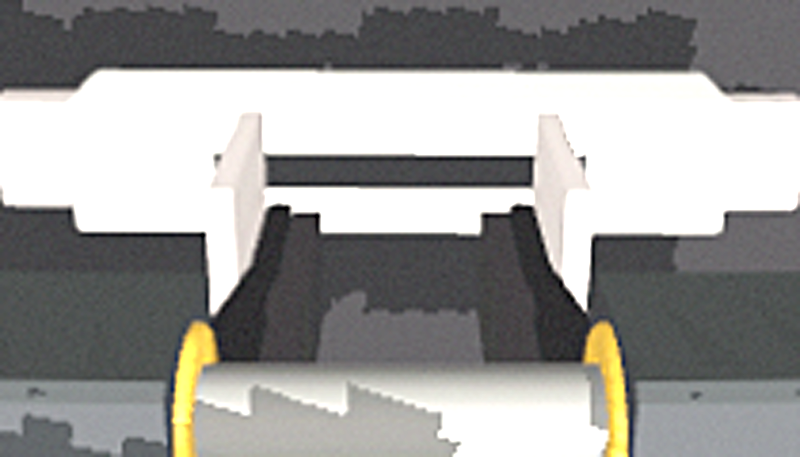

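The fingertips measure about 70 mm above the bench, just over the tab tops, while the reported TCP is at 31 mm. The wrist camera uses that same reported pose and puts the bar at its correct height, so the fingers end roughly 40 mm short of the TCP. I'll open the hand, which is safe up here, and measure the tips.

Call:
move_arm --pt "0 0 0 0 0 0 1" --pt "0 0 0 0 0 0 1" --pt "0 0 0 0 0 0 1" --pt "0 0 0 0 0 0 1" --pt "0 0 0 0 0 0 1" --pt "0 0 0 0 0 0 1" --pt "0 0 0 0 0 0 1" --pt "0 0 0 0 0 0 1" --pt "0 0 0 0 0 0 1"

```text
clock: 6.1
ee_pos: [0.6383, -0.2653, 0.0307]
ee_rot: [[0.968, 0.25, -0.0], [0.25, -0.968, -0.0], [-0.0, -0.0, -1.0]]
ft_force: [-0.0, 0.7, -0.4]
grip_width: 0.976
grip_force: 0.0
```

```bash
python3 - <<'E'
from m import *
f=np.load("wrist2.npz")
s=telemetry.observe();print(s["ee_pos"],s["grip_width"])
R3=np.array(s["ee_rot"])
def tips(P,r,lab):
    Q=(P-s["ee_pos"])@R3   # tool coords
    for sg in(-1,1):
        m=(abs(Q[...,0])<20)&(Q[...,1]*sg>8)&(Q[...,1]*sg<.065)&(abs(Q[...,0])<.02)&(Q[...,2]<-.01)&(Q[...,2]>-.09)&(r.max(2)<60)
        q=Q[m]*1000
    
        if len(q): print(lab,sg,len(q))
def tips2(P,r,lab):
    Q=(P-s["ee_pos"])@R3*1000
    for sg in(-1,1):
        m=(abs(Q[...,0])<20)&(Q[...,1]*sg>8)&(Q[...,1]*sg<65)&(Q[...,2]<-8)&(Q[...,2]>-90)&(r.max(2)<90)
        q=Q[m]
        if len(q): print(lab,sg,len(q),"zmax pct",np.percentile(q[:,2],[50,90,97,99.5]).round(1),"y",np.percentile(q[:,1],[2,98]).round(1),"x",np.percentile(q[:,0],[2,98]).round(1))
tips2(f["P"],f["r"],"wrist shut")
for n in("wrist","scene","side"):
    r,d,P,ray,o=shot(n); tips2(P,r,n)
    if n=="wrist": cv2.imwrite("pics/w3.png",r[...,::-1])
    else:
        g=np.load(n+"2.npz"); tips2(g["P"],g["r"],n+" shut")
E
```

```text
[ 0.63834379 -0.26529097  0.03073266] 0.9758038962972817
wrist shut -1 1018 zmax pct [-67.5 -44.6 -39.4 -37. ] y [-24.1 -13.7] x [-7.6 13.1]
wrist shut 1 1046 zmax pct [-68.1 -44.6 -38.9 -37.3] y [12.9 23.6] x [-7.7 13. ]
wrist -1 1496 zmax pct [-66.4 -45.2 -39.8 -37.2] y [-54.7 -42.4] x [-7.7 13. ]
wrist 1 1487 zmax pct [-66.5 -44.5 -39.2 -36.9] y [42.  54.2] x [-7.9 12.9]
scene -1 36 zmax pct [-53.7 -22.4 -18.9 -14.5] y [-50.1 -27. ] x [-5.9 13.3]
scene 1 39 zmax pct [-57.4 -36.6 -17.9 -13.9] y [27.7 51. ] x [-7.8 12.8]
scene shut -1 22 zmax pct [-50.4 -17.7 -13.8 -13.1] y [-31.6 -14.9] x [ 3.3 12.9]
scene shut 1 32 zmax pct [-55.5 -37.2 -16.2 -12.6] y [13.2 29.9] x [-4.1 13.1]
side -1 107 zmax pct [-57.5 -40.3 -36.5 -36. ] y [-56.  -42.5] x [-11.8   9.2]
side 1 48 zmax pct [-43.1 -36.4 -34.3 -25. ] y [41.7 53.1] x [-11.9  10.4]
side shut -1 46 zmax pct [-51.2 -37.1 -21.1 -14.3] y [-28.1 -13.4] x [-11.6   8.1]
side shut 1 62 zmax pct [-49.4 -40.4 -36.8 -27.4] y [13.2 25.9] x [-11.9   4.9]
```

View pics/w3.png

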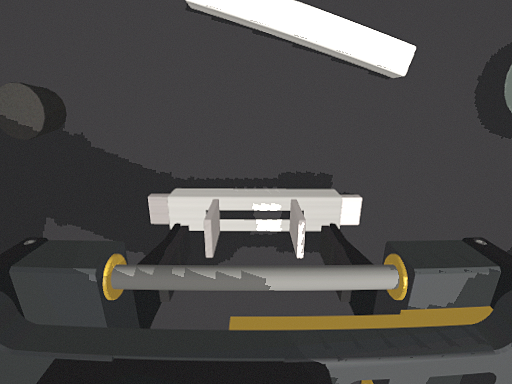

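Both fingertips end at tool z ≈ -37 mm, whether the hand is open or shut, and are centred sideways. They straddle the tabs at y ±42 mm. I take the real tip as 37 mm behind the reported TCP and descend 36 mm more.

Call:
move_arm --pt "0 0 0.01 0 0 0 1" --pt "0 0 0.01 0 0 0 1" --pt "0 0 0.008 0 0 0 1" --pt "0 0 0.005 0 0 0 1" --pt "0 0 0.003 0 0 0 1" --pt "0 0 0 0 0 0 1" --pt "0 0 0 0 0 0 1"

```text
clock: 6.95
ee_pos: [0.6386, -0.2653, -0.0051]
ee_rot: [[0.968, 0.25, 0.0], [0.25, -0.968, -0.0], [0.0, 0.0, -1.0]]
ft_force: [-0.2, -0.0, 0.5]
grip_width: 1.001
grip_force: 0.0
```

Call:
move_arm --pt "0 0 0 0 0 0 0.3" --pt "0 0 0 0 0 0 0.3" --pt "0 0 0 0 0 0 0.3" --pt "0 0 0 0 0 0 0.3" --pt "0 0 0 0 0 0 0.3" --pt "0 0 0 0 0 0 0.3" --pt "0 0 0 0 0 0 0.3" --pt "0 0 0 0 0 0 0.3" --pt "0 0 0 0 0 0 0.3" --pt "0 0 0 0 0 0 0.3" --grip_force 20

```text
clock: 7.95
ee_pos: [0.6385, -0.2653, -0.0049]
ee_rot: [[0.968, 0.25, 0.0], [0.25, -0.968, -0.0], [0.0, 0.0, -1.0]]
ft_force: [-0.3, 1.1, 3.5]
grip_width: 0.411
grip_force: 20.0
```

```bash
python3 - <<'E'
from m import *
delta([.6385,-.265,-.006],14.4)
print(telemetry.observe()["ft_force"])
E
```

```text
t 7.95 pos [ 0.6385 -0.2653 -0.0049] yaw 14.5 z [ 4.e-04 -1.e-04 -1.e+00] | final-axes [ 0.     -0.0003  0.0011] now-axes [ 0.     -0.0003  0.0011] rz 0.1 grip 0.4108781805905671 20.00022688822355 q6 113.69041113521453
[-0.30363692  1.12019904  3.46628738]
```

The hand stopped at 0.411 (36 mm) under 20 N, so the bar is fully squeezed. I lift and turn it.

Call:
move_arm --pt "0 0 -0.02 0 0 0 0.3" --pt "0 0 -0.03 0 0 0 0.3" --pt "0 0 -0.035 0 0 0 0.3" --pt "0 0 -0.035 0 0 0 0.3" --pt "0 0 -0.035 0 0 0 0.3" --pt "0 0 -0.035 0 0 7 0.3" --pt "0 0 0 0 0 7 0.3" --pt "0 0 0 0 0 7 0.3" --pt "0 0 0 0 0 7 0.3" --pt "0 0 0 0 0 0.5 0.3" --pt "0 0 0 0 0 0 0.3"

```text
clock: 9.05
ee_pos: [0.6379, -0.2651, 0.1836]
ee_rot: [[0.971, -0.24, -0.002], [-0.24, -0.971, 0.001], [-0.002, -0.0, -1.0]]
ft_force: [0.3, 0.2, -2.7]
grip_width: 0.41
grip_force: 20.0
```

```bash
python3 - <<'E'
from m import *
delta([.5965,.199,.185],-14)
E
```

```text
t 9.05 pos [ 0.6379 -0.2651  0.1836] yaw -13.89 z [-1.7e-03  7.0e-04 -1.0e+00] | final-axes [-0.1525 -0.4403 -0.0014] now-axes [-0.1516 -0.4406 -0.001 ] rz 0.11 grip 0.41031585937285636 19.99984167079674 q6 85.32103754677671
```

Call:
move_arm --pt "-0.0135 -0.04 0 0 0 0 0.3" --pt "-0.0135 -0.04 0 0 0 0 0.3" --pt "-0.0135 -0.04 0 0 0 0 0.3" --pt "-0.0135 -0.04 0 0 0 0 0.3" --pt "-0.0135 -0.04 0 0 0 0 0.3" --pt "-0.0135 -0.04 0 0 0 0 0.3" --pt "-0.0135 -0.04 0 0 0 0 0.3" --pt "-0.0135 -0.04 0 0 0 0 0.3" --pt "-0.0135 -0.04 0 0 0 0 0.3" --pt "-0.0135 -0.04 0 0 0 0 0.3" --pt "-0.0135 -0.04 0 0 0 0 0.3" --pt "0 0 0 0 0 0 0.3"

```text
clock: 10.25
ee_pos: [0.6003, 0.2024, 0.184]
ee_rot: [[0.972, -0.235, 0.0], [-0.235, -0.972, 0.001], [-0.0, -0.001, -1.0]]
ft_force: [-0.4, -0.3, -3.0]
grip_width: 0.405
grip_force: 20.0
```

Call:
move_arm --pt "0 0 0 0 0 0 0.3" --pt "0 0 0 0 0 0 0.3" --pt "0 0 0 0 0 0 0.3"

```text
clock: 10.55
ee_pos: [0.6009, 0.1963, 0.1847]
ee_rot: [[0.97, -0.243, -0.0], [-0.243, -0.97, -0.0], [-0.0, 0.0, -1.0]]
ft_force: [0.3, -0.4, -2.0]
grip_width: 0.405
grip_force: 20.0
```

```bash
python3 - <<'E'
from m import *
delta([.5965,.199,.104],-14)
R=np.array(telemetry.observe()["ee_rot"])
for n in("scene","side","wrist"):
    r,d,P,ray,o=shot(n); np.savez(n+"4.npz",r=r,P=P); Z=P[...,2]
    reg=(np.hypot(P[...,0]-.597,P[...,1]-.199)<.14)
    for lo,hi in((.125,.155),(.185,.225)):
        m=reg&(r.min(2)>60)&(Z>lo)&(Z<hi);k,l,st,c=cv2.connectedComponentsWithStats(m.astype(np.uint8))
        for i in range(1,k):
            if st[i,4]>20: print(n,lo,c[i].round(),rect(P,l==i),np.median(Z[l==i]).round(4),np.percentile(Z[l==i],2).round(4))
o=np.zeros((400,800,3),np.uint8);o[:,:400]=cv2.resize(np.load("scene4.npz")["r"][140:300,300:460],(400,400));o[:300,400:]=cv2.resize(np.load("wrist4.npz")["r"],(400,300))
cv2.imwrite("pics/c4.png",o[...,::-1])
E
```

```text
t 10.55 pos [0.6009 0.1963 0.1847] yaw -14.07 z [-2.e-04 -2.e-04 -1.e+00] | final-axes [-0.0049 -0.0015  0.0807] now-axes [-0.0049 -0.0015  0.0807] rz -0.07 grip 0.40463429290725417 19.999546254985034 q6 43.19010920059139
scene 0.125 [345. 213.] (array([576.3, 115.1]), array([15.5, 78.7]), 75.9, 214) 0.1444 0.1269
scene 0.125 [415. 229.] (array([624.9, 282.1]), array([16.1, 63.3]), 75.9, 165) 0.1433 0.1261
scene 0.185 [385. 206.] (array([600.3, 195.8]), array([147.2,  33.3]), 75.5, 853) 0.212 0.1915
side 0.125 [275.  86.] (array([590.6, 289.7]), array([22.8, 17.3]), 80.0, 54) 0.1408 0.1264
side 0.125 [294.  87.] (array([643.1, 277. ]), array([26.8, 21.3]), 71.1, 61) 0.1397 0.1261
side 0.125 [281. 122.] (array([575., 114.]), array([22.8, 74.7]), 75.4, 254) 0.1398 0.1254
side 0.185 [284.  90.] (array([597.1, 186.7]), array([130.7,  30.1]), 75.0, 259) 0.2114 0.1905
wrist 0.125 [158. 182.] (array([634.1, 280.8]), array([17.5, 46.8]), 75.7, 1023) 0.1447 0.1277
wrist 0.125 [347. 181.] (array([593.2, 112. ]), array([16.2, 42.8]), 75.6, 941) 0.1447 0.1266
wrist 0.185 [254. 222.] (array([601.2, 197.2]), array([146.5,  30.7]), 75.7, 6842) 0.2132 0.1934
```

View pics/c4.png

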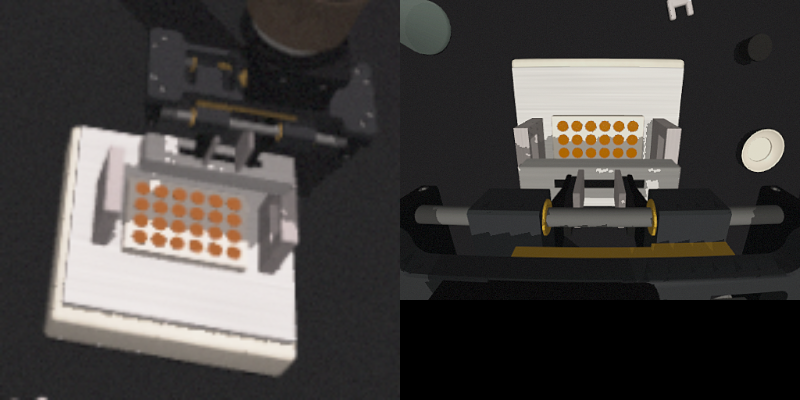

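Both views show the bar held level at 0.235 m (grip point), with its ends between the two brackets. It needs about -4.5 mm in x and -2 mm in y (tool axes). I shift it first, then lower.

Call:
move_arm --pt "-0.0045 -0.002 0 0 0 0 0.3" --pt "0 0 0.015 0 0 0 0.3" --pt "0 0 0 0 0 0 0.3" --pt "0 0 0 0 0 0 0.3" --pt "0 0 0 0 0 0 0.3"

```text
clock: 11.2
ee_pos: [0.5973, 0.2007, 0.1705]
ee_rot: [[0.97, -0.242, 0.001], [-0.242, -0.97, 0.0], [0.001, -0.001, -1.0]]
ft_force: [0.8, -0.5, -1.7]
grip_width: 0.406
grip_force: 20.0
```

```bash
python3 - <<'E'
from m import *
delta([.5972,.1993,.1022],-14)
u=np.array([.242,.970])
for n in("scene","wrist"):
    r,d,P,ray,o=shot(n); Z=P[...,2]
    reg=(np.hypot(P[...,0]-.597,P[...,1]-.199)<.14)
    for lo,hi in((.13,.15),(.174,.205)):
        m=reg&(r.min(2)>60)&(Z>lo)&(Z<hi);k,l,st,c=cv2.connectedComponentsWithStats(m.astype(np.uint8))
        for i in range(1,k):
            if st[i,4]>100:
                q=P[l==i][:,:2]@np.c_[u,[.97,-.242]]*1000; print(n,lo,rect(P,l==i),"along",np.percentile(q[:,0],[1,99]).round(1),"perp",np.percentile(q[:,1],[1,99]).round(1))
E
```

```text
t 11.2 pos [0.5973 0.2007 0.1705] yaw -14.0 z [ 1.1e-03  3.0e-04 -1.0e+00] | final-axes [0.0002 0.0014 0.0683] now-axes [0.0002 0.0015 0.0683] rz -0.0 grip 0.4058875784887037 19.999727772083133 q6 42.71092784170693
scene 0.13 (array([576.2, 115.2]), array([15.6, 76.5]), 75.6, 198) along [243.4 258.6] perp [493.1 569. ]
scene 0.13 (array([619.6, 283.7]), array([15.5, 74.9]), 74.5, 150) along [417.5 432.4] perp [500.4 569.4]
scene 0.174 (array([596.3, 199.7]), array([146.1,  33.4]), 75.0, 814) along [265.9 409.2] perp [515.6 546. ]
wrist 0.13 (array([621.5, 284. ]), array([17.1, 72.7]), 75.4, 1173) along [417.4 434.1] perp [502.6 570.3]
wrist 0.13 (array([579. , 115.6]), array([17.3, 72.1]), 75.7, 1226) along [244.1 260.4] perp [499.7 569.5]
wrist 0.174 (array([597.7, 201.6]), array([146.2,  30.6]), 75.7, 6725) along [271.9 408.6] perp [517.9 546.1]
```

Centred to within about 1 mm. I lower it.

Call:
move_arm --pt "0 0.0005 0.01 0 0 0 0.3" --pt "0 0 0.01 0 0 0 0.3" --pt "0 0 0.01 0 0 0 0.3" --pt "0 0 0.01 0 0 0 0.3" --pt "0 0 0.01 0 0 0 0.3" --pt "0 0 0.01 0 0 0 0.3" --pt "0 0 0.007 0 0 0 0.3" --pt "0 0 0 0 0 0 0.3" --pt "0 0 0 0 0 0 0.3" --pt "0 0 0 0 0 0 0.3"

```text
clock: 12.3
ee_pos: [0.5973, 0.2004, 0.1034]
ee_rot: [[0.97, -0.242, 0.001], [-0.242, -0.97, 0.001], [0.001, -0.001, -1.0]]
ft_force: [0.5, -0.2, -2.1]
grip_width: 0.408
grip_force: 20.0
```

```bash
python3 - <<'E'
from m import *
delta([.5972,.1993,.1022],-14)
r,d,P,ray,o=shot("wrist"); Z=P[...,2]
m=(np.hypot(P[...,0]-.597,P[...,1]-.199)<.075)&(r.min(2)>60)&(Z>.115)&(Z<.14); print(rect(P,m),np.nanmedian(Z[m]))
s=telemetry.observe();print(s["ft_force"],s["wrist_torque"])
E
```

```text
t 12.3 pos [0.5973 0.2004 0.1034] yaw -14.0 z [ 1.3e-03  5.0e-04 -1.0e+00] | final-axes [0.0002 0.0011 0.0012] now-axes [0.0002 0.0011 0.0012] rz 0.0 grip 0.40840502832715075 19.999667256488465 q6 42.746401477396795
(array([597.5, 200.9]), array([144.9,  30.7]), 75.5, 6327) 0.13181957623915622
[ 0.06161858  0.10212058 -2.32994699] [-0.02650295 -0.02618845 -0.02025372]
```

The housing top is at 132 mm against 127 mm when seated, and nothing touches. I lower 2 mm and open gently.

Call:
move_arm --pt "0 0.0005 0.002 0 0 0 0.3" --pt "0 0 0 0 0 0 0.5" --pt "0 0 0 0 0 0 0.6" --pt "0 0 0 0 0 0 0.7" --pt "0 0 0 0 0 0 0.75" --pt "0 0 0 0 0 0 0.8" --pt "0 0 0 0 0 0 1" --pt "0 0 0 0 0 0 1" --pt "0 0 0 0 0 0 1" --pt "0 0 0 0 0 0 1" --pt "0 0 0 0 0 0 1"

```text
clock: 13.45
ee_pos: [0.5968, 0.1997, 0.1009]
ee_rot: [[0.97, -0.242, 0.0], [-0.242, -0.97, 0.0], [0.0, -0.0, -1.0]]
ft_force: [-0.4, 0.7, 0.3]
grip_width: 0.995
grip_force: 0.0
```

```bash
python3 - <<'E'
from m import *
delta([.5972,.1993,.1022],-14)
r,d,P,ray,o=shot("wrist"); Z=P[...,2]
m=(np.hypot(P[...,0]-.597,P[...,1]-.199)<.078)&(r.min(2)>60)&(Z>.11)&(Z<.14); print(rect(P,m),np.nanmedian(Z[m]))
s=telemetry.observe();print(s["ft_force"])
E
```

```text
t 13.45 pos [0.5968 0.1997 0.1009] yaw -14.01 z [ 3.e-04  1.e-04 -1.e+00] | final-axes [ 0.0005  0.0003 -0.0013] now-axes [ 0.0005  0.0003 -0.0013] rz -0.01 grip 0.9947208731681689 0.0 q6 42.7760419724739
(array([596.7, 199.1]), array([155.9,  30.5]), 75.7, 6848) 0.12650765680518156
[-0.44798598  0.06150937  0.60565077]
```

Now the housing top is at 126.5 mm, which is seated height. I retreat straight up, away from the tabs, and look.

Call:
move_arm --pt "0 0 -0.01 0 0 0 1" --pt "0 0 -0.02 0 0 0 1" --pt "0 0 -0.03 0 0 0 1" --pt "0 0 -0.04 0 0 0 1" --pt "0 0 -0.04 0 0 0 1" --pt "-0.03 0 -0.02 0 0 0 1" --pt "-0.03 0 0 0 0 0 1" --pt "-0.03 0 0 0 0 0 1" --pt "0 0 0 0 0 0 1" --pt "0 0 0 0 0 0 1"

```text
clock: 14.5
ee_pos: [0.5093, 0.2217, 0.2621]
ee_rot: [[0.971, -0.241, 0.002], [-0.241, -0.971, 0.001], [0.002, -0.002, -1.0]]
ft_force: [-0.4, -0.1, -0.6]
grip_width: 1.002
grip_force: 0.0
```

```bash
python3 - <<'E'
from m import *
delta([.5972,.1993,.1022],-14)
u=np.array([.242,.970]); I={}
for n in("wrist","scene","side"):
    r,d,P,ray,o=shot(n); Z=P[...,2]; I[n]=r
    D=P[...,:2]-[.597,.199]; a=D@u; p=D@np.array([.97,-.242])
    for k in(-1,1):
        m=(abs(a*k-.05)<.012)&(abs(p)<.012)&(Z>.1); print(n,"end",k,np.nanmedian(Z[m]).round(4),m.sum())
    m=(abs(a)<.06)&(abs(p)<.03)&(Z>.15)&(Z<.18)&(r.min(2)>60); print(n,"tabs",rect(P,m))
o=np.zeros((600,800,3),np.uint8);o[:400,:400]=cv2.resize(I["scene"][170:290,310:430],(400,400));o[:400,400:]=cv2.resize(I["side"][70:180,230:340],(400,400));o[400:,:400]=cv2.resize(I["wrist"][100:228,128:384],(400,200))
cv2.imwrite("pics/f.png",o[...,::-1])
E
```

```text
t 14.5 pos [0.5093 0.2217 0.2621] yaw -13.94 z [ 0.0019  0.0011 -1.    ] | final-axes [0.0907 0.0005 0.1599] now-axes [0.0905 0.0008 0.16  ] rz 0.06 grip 1.0024935980053526 0.0 q6 35.79210025348026
wrist end -1 0.1269 454
wrist end 1 0.1269 427
wrist tabs (array([596.8, 200.5]), array([66.3, 27.1]), 75.5, 359)
scene end -1 0.1267 84
scene end 1 0.1261 70
scene tabs (array([595.3, 199.8]), array([66.5, 30.1]), 75.8, 89)
side end -1 0.1249 32
side end 1 0.1248 4
side tabs (array([595., 198.]), array([73.9, 28. ]), 77.1, 134)
```

View pics/f.png

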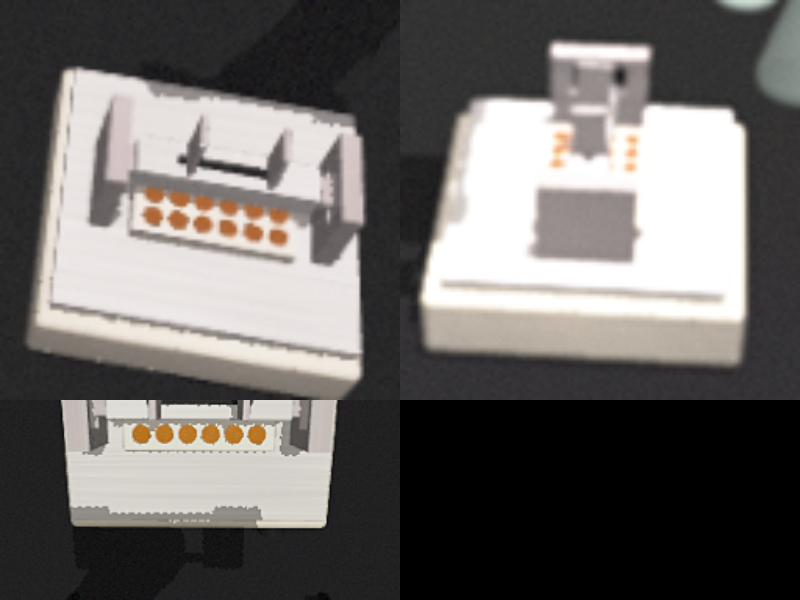

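The bar lies level across the plate, with both ends at 127 mm and the tabs fully out at 66 mm. The tongues are in both recesses and the gripper is clear.

```bash
python3 -c "
from workcell import order; print(order.close_job())"
```

```text
the job is handed in; nothing more can be done
None
```

The longer bar is fitted level across the shaker, with both tongues sprung into the bracket recesses; the shorter bar was not touched, and the job is handed in (about 14.7 s on the robot's clock).

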